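Reverse the ratchet and slacken the cam clamp

ROBOT

A 6-joint arm with a two-finger parallel gripper is mounted at the origin on a cart in front of the work surface, level with it; the furniture and walls round the work are solid. World frame = base frame: x ahead of the robot, y to its left, z up, the work surface at z = 0. Lengths are in m, angles in rad, forces in N, time in s.
With the tool pointing down it reaches from about 0.225 to 0.875 m from the base axis. Payload 3.4 kg.
Tool frame: the origin (TCP) lies on the centre line of the jaws, within the pads' length; the fingertips stand 17 mm ahead of it and the grasp point (between the pads) lies 2 mm behind it; x points along the fingers, y is the direction in which the jaws open and shut, and the axes are right-handed (so a half turn about x gives the same grasp; the last joint's range is limited). The gripper opens to 85 mm and grips with 20 to 120 N. Pads are 22 mm wide; open, the fingers measure 114 mm over their backs; the gripper's body (76 mm by 85 mm) begins 54 mm behind the grasp point. The pads swing forward as they close: fully open they stand 13 mm farther back than shut.
Start: joints at [-1.273, 0.276, 1.505, -0, 1.361, -0.121], TCP at [0.234, -0.525, 0.248] pointing down, gripper open.
Joint ranges: [-2.89, 2.89], [-0.75, 2.08], [0.22, 2.7], [-1.18, 4.32], [0.11, 2.71], [-2.7, 2.7]. Speed limits (rad/s): [2.57, 2.57, 3.14, 3.14, 3.14, 3.14].

INTERFACE

Orientations are given as a unit quaternion [x, y, z, w].
In Python, from rig import manip gives the robot as it stands.
- The arm moves only by the tool arm_command, never from a script. Its argument "series" is a list that holds one entry, the list of rows, each a list of 7 numbers: the shift along the tool's x, y, z in cm, then the turn, a rotation vector about the tool's x, y, z in degrees, then the opening, from -1 (shut) to 1 (fully open), so that 0 is half open. A call has 1 to 20 rows; each row shifts and turns the pose as measured when the row begins, along the tool's axes as they then stand; what a row does not reach is not made up. A row lasts 1/8 s, in which the tool goes at most 62.5 mm and 10.7 degrees, less where a joint would pass 70% of its speed; a pose out of reach is approached as far as the arm can. A call with a gripper value outside its range is refused whole. The fingers move at their own pace and stop on an object; "squeeze" is the grip in N (left out, the last holds). Time passes only in rows, so rows that do not move let the fingers close. It gives the time, the measured TCP pose, the force and the opening at its end, in the units of the state.
- manip.read_state(): the state, without advancing time (a new reading comes with each control period).
- manip.grab_frame(name): name is "side" or "top" or "wrist"; returns the picture (420x560x3 uint8, red, green, blue); there is no depth.
- manip.camera_info(name): a dict with "fx", "fy", "cx", "cy" (pixels), "k1" (the pictures are not rectified: a ray, as slopes to the right and down, at radius r is drawn at 1 + k1 r^2 times it, then the intrinsics apply), "rvec" (rotation vector, rad) and "tvec" (3), from world to camera coordinates, as OpenCV has them; the wrist camera has in their place "hand_eye" (4x4, takes a point from camera to tool coordinates, whose origin is the TCP and whose axes are the tool frame's). Camera axes: x right, y down, z forward; pixel columns grow to the right and rows downward; lengths in m; the calibration is good to about 2 mm. A picture is of the moment at which its call begins: read the wrist's pose just before it. camera_info takes no time and is no camera call.
- manip.hand_in(): hands the job in, once; it reports no verdict.
The state is a dict: "time_s": time; "joints": joint angles; "qd": joint speeds; "joint_efforts": joint torques, N m; "tcp_pos": TCP position; "tcp_rot": TCP orientation; "wrist_force": force on the tool from outside, world axes, zero at the start; "moment": the same for the moment, N m; "finger_gap": opening from 0.0 (shut) to 1.0 (fully open).
Only numpy, scipy, OpenCV 4.12 (cv2) and the standard library are available. Lean on these libraries where they do the work, as an engineer would, in place of code of your own. Each camera call takes 0.05 s, during which the arm holds its last target.

TASK

The ratchet handle on the cam clamp is still set to tighten. Flip the small direction lever on top of the ratchet head over to the loosening side (the lever leans towards the way the handle drives), then swing the handle anticlockwise, seen from above, until the clamp has come fully open against its stop. Swing by feel and do not force it: keep it under about 15 N at the middle of the grip. Leave the test bar lying in the clamp and the tools round it where they are, and let go.

Things in the scene. Friction and masses are not known exactly. Their poses are not given: they have to be found in the camera images.
- clamp: grey and steel cam clamp screwed to the worktop: base plate 165 x 120 x 14 mm, spindle housing 56 x 64 mm rising to z = 53 mm. Origin on the vertical spindle axis, at worktop level; its +x points from the spindle to the jaws and the bar, +z up. The base reaches from x = -50 to +115 mm in this frame.
- handle: level ratchet handle, turns about the spindle axis. Origin on that axis, 54 mm above worktop; its +x runs out along the handle (yaw = handle direction), +y is the side it swings to when loosening (anticlockwise from above). Round head, radius 30, 54 to 78 mm above worktop; neck 16 wide to x = 90; round black rubber grip, diameter 23, x = 92 to 200, centre line 66 mm above worktop, free below.
- grip (a point): middle of the grip on the handle's centre line, 150 mm from the spindle axis, 66 mm above worktop. Pushing here: about 2 N when idle or clicking; in the driving direction up to 0.5 rad of free play, then a steady 6 to 9 N while the spindle turns (a little more to start it), then at the open stop a rise of 1 to 2 N per mm. The swing needed varies, is unknown beforehand, at most 1.3 rad.
- lever (a joint): direction lever: -0.12 to -0.4 rad (tip leans to the handle's -y side) is set to tighten, +0.12 to +0.4 rad (tip leans to the handle's +y side) is set to loosen. It snaps over once past the middle (0), with about 2 to 4 N at the tip. It rests at 0.4 with the pawl between two teeth, at less with the pawl on a tooth, and rocks while clicking.
- lever_tip (a point): axis of the round post (11 mm) at the tip of the direction lever, 89 mm above worktop. The lever is a dark steel fin 8 mm thick on top of the ratchet head, 79 to 94 mm above worktop. It pivots on the handle's centre line 34 mm from the spindle axis and runs outward along the handle; the tip is 31 mm from the pivot and leans 4 to 12 mm to one side. Below it: head top at 78 mm, then the neck.
- spindle: steel cam spindle with a toothed ring inside the ratchet head; its hexagon end, 26 mm across corners, shows in the middle of the head up to 87 mm above worktop. Origin on the axis, 53 mm above worktop. It turns anticlockwise to loosen and stays where it is left. The pawl must not load its teeth with more than 150 N, which is about 20 N; biting at speed after the free play jolts it at the grip point.
- jaw_face (a point): middle of the upper edge of the moving jaw's face towards the bar. In the clamp's frame its x is 61.2 mm when fully tight (it starts there or up to 1.8 mm less) and 5 mm less than that, 56.2 mm, at the fully open stop. The jaw moves only with the spindle.
- bar: pale moulded test bar 20 x 150 x 12 mm lying across the clamp on its base plate between the jaws; origin at the centre of its underside.
- spanner: bystander: flat steel spanner, 206 mm long, 6 mm thick, lies on the worktop in front of the clamp.
- screwdriver: bystander: screwdriver with red handle, 198 mm long, 23 mm high, on the worktop to the left of the clamp.

How it is judged:
On the way, in this order (a step that is already met when the one before it is completed fails the run):
1. the direction lever is over on the loosening side while the clamp is still closed (value of joint lever above 0.1 rad and x of jaw_face in the frame of clamp above 0.0585 m), for 0.2 s.
2. the clamp is fully open: its moving jaw is back by at least 4.5 of its 5 mm (x of jaw_face in the frame of clamp below 0.0567 m), for 0.2 s.
At the end, for the whole second after the job is handed in: The direction lever leans to the loosening side (more than 0.1 rad), the moving jaw is back by at least 4.5 mm of its 5 mm, the handle is at rest, the bar lies within 12 mm of where it lay and the spanner and screwdriver within 30 mm (value of joint lever above 0.1 rad and x of jaw_face in the frame of clamp below 0.0567 m and angular speed of handle below 0.05 rad/s and distance of bar from where it was at the start of the episode below 0.012 m and distance of each of spanner, screwdriver from where it was at the start of the episode below 0.03 m); the robot touches nothing.
It fails at once if the ratchet is forced: its teeth carry more than 150 N (about 20 N at the grip point) (contact force between handle and spindle above 150 N).
It fails at once if the bar is shifted by more than 12 mm (not (distance of bar from where it was at the start of the episode below 0.012 m)).
It fails at once if the spanner or the screwdriver is shifted by more than 30 mm (distance of any of spanner, screwdriver from where it was at the start of the episode above 0.03 m).
It also fails if it takes over 64 s, if anything falls off the work surface, if the arm or the gripper's body presses on something with over 40 N, if the wrist force passes 120 N, or if a joint passes its speed limit or range.

## Working session

There is one attempt and no reset: what is moved stays moved. The work goes in short steps, Python scripts to look and compute and a tool call to move; the robot and the scene stay as the last step left them, time stands still between calls to the robot, and variables do not carry over. Pictures are saved under pics/ and viewed, and the job is handed in when it is done.

Besides the shell and the picture viewer there is one more tool, called as name(argument=value, ...), one argument or row to a line, values as JSON. arm_command: Moves the arm, as the interface text tells. Its arguments: {"type":"object","properties":{"series":{"type":"array"},"squeeze":{"type":"number"}},"required":["series"]}

```bash
mkdir -p pics; ls; python3 - <<'E'
from rig import manip
import cv2
s=manip.read_state();print(s)
for n in ["top","side","wrist"]:
    im=manip.grab_frame(n);cv2.imwrite(f"pics/{n}0.png",im[:,:,::-1]);print(n,manip.camera_info(n))
E
```

```text
pics
{'time_s': 0.0, 'joints': array([-1.27298499e+00,  2.76590520e-01,  1.50616421e+00, -1.57383010e-05,
        1.36069496e+00, -1.20985033e-01]), 'qd': array([-0.00066033,  0.00121158,  0.00016017, -0.00236309,  0.00048044,
        0.00152506]), 'joint_efforts': array([-4.57784627e-04, -4.16774333e+01, -2.45802426e+01, -9.09161463e-05,
        1.10528211e-02,  1.91978410e-05]), 'tcp_pos': array([ 0.23367671, -0.52481538,  0.24742985]), 'tcp_rot': array([-0.69159694, -0.14764178,  0.69172373, -0.14633474]), 'wrist_force': array([0.81221215, 0.82208859, 0.26056446]), 'moment': array([ 0.00473605, -0.01129046,  0.01179664]), 'finger_gap': 1.0003564514538026}
top {'fx': 430.64844483749295, 'fy': 430.64844483749295, 'cx': 277.4703146652493, 'cy': 212.8730721575568, 'k1': -0.051205295658674856, 'rvec': array([ 2.15683382, -2.17682226,  0.02496076]), 'tvec': array([0.35249718, 0.54187574, 0.8658594 ])}
side {'fx': 465.4141402923745, 'fy': 465.4141402923745, 'cx': 278.1444719449228, 'cy': 216.07974710790774, 'k1': -0.10513279300297648, 'rvec': array([ 2.02089636, -0.06628843,  0.0520695 ]), 'tvec': array([-0.54688186,  0.24497   ,  0.55967904])}
wrist {'fx': 336.49631015517804, 'fy': 336.49631015517804, 'cx': 274.69528454118193, 'cy': 210.395520281895, 'k1': 0.012623087328952783, 'hand_eye': array([[-4.05829056e-04, -2.59674714e-01,  9.65696059e-01,
        -1.25534010e-01],
       [ 9.99999918e-01, -9.30415666e-05,  3.95226300e-04,
         3.10452532e-04],
       [-1.27804025e-05,  9.65696140e-01,  2.59674731e-01,
        -6.57641690e-02],
       [ 0.00000000e+00,  0.00000000e+00,  0.00000000e+00,
         1.00000000e+00]])}
```

View pics/top0.png

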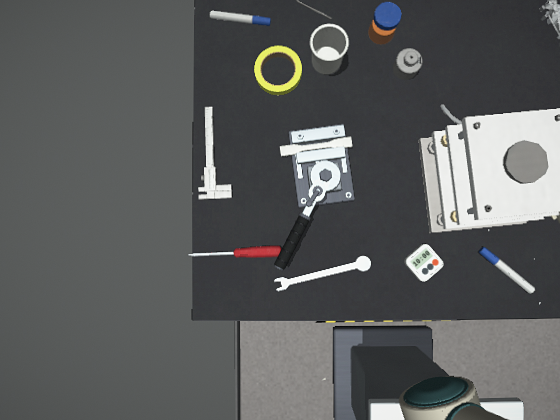

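View pics/side0.png

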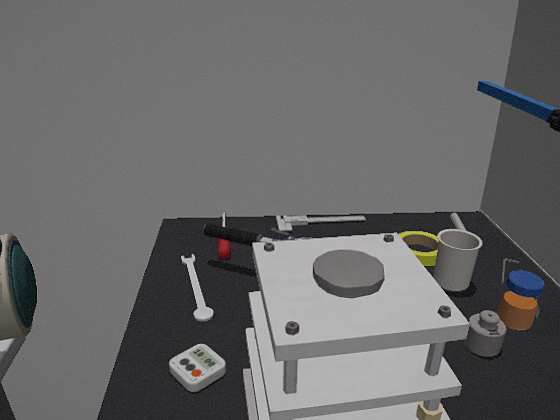

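View pics/wrist0.png

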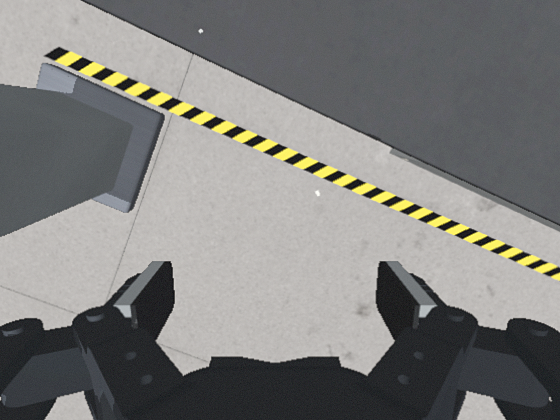

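The top view shows the hexagon at about (325,176), the lever post at about (317,192) and the grip end at about (281,266). The spanner is at (280–365, 262–285) and the screwdriver handle at (235–280, 252). The fixture hides the clamp from the side camera.

```bash
cat > h.py <<'E'
import numpy as np,cv2
from rig import manip
from scipy.spatial.transform import Rotation as R
def undist(info,uv):
    K=np.array([[info['fx'],0,info['cx']],[0,info['fy'],info['cy']],[0,0,1]])
    return cv2.undistortPoints(np.array([[uv]],float),K,np.array([info['k1'],0,0,0,0.]))[0,0]
def cam(name,st=None):
    i=manip.camera_info(name)
    if name=='wrist':
        H=i['hand_eye'];Rt=R.from_quat(st['tcp_rot']).as_matrix()
        return i,Rt@H[:3,:3],Rt@H[:3,3]+st['tcp_pos']
    Rm=R.from_rotvec(i['rvec']).as_matrix()
    return i,Rm.T,-Rm.T@i['tvec']
def ray(name,uv,z,st=None):
    i,Rw,c=cam(name,st);x,y=undist(i,uv);d=Rw@np.array([x,y,1]);return c+d*(z-c[2])/d[2]
def proj(name,P,st=None):
    i,Rw,c=cam(name,st);p=Rw.T@(np.array(P)-c);x,y=p[:2]/p[2];f=1+i['k1']*(x*x+y*y)
    return np.array([i['fx']*x*f+i['cx'],i['fy']*y*f+i['cy']])
E
python3 - <<'E'
from h import *
im=cv2.imread('pics/top0.png')
c=im[110:300,180:400];cv2.imwrite('pics/topz.png',cv2.resize(c,None,fx=3.4,fy=3.1,interpolation=cv2.INTER_CUBIC))
for n,uv,z in [('hex',(325,176),.087),('tip',(317,191),.094),('end',(281,266),.066),('barL',(281,152),.026),('barR',(352,142),.026),('sdh',(278,252),.012)]: print(n,ray('top',uv,z).round(4))
print(cam('top')[2],R.from_quat(manip.read_state()['tcp_rot']).as_matrix().round(3))
E
```

```text
hex [0.6114 0.2525 0.087 ]
tip [0.5816 0.2687 0.094 ]
end [0.438  0.3396 0.066 ]
barL [0.6725 0.3391 0.026 ]
barR [0.6913 0.191  0.026 ]
sdh [0.4641 0.3476 0.012 ]
[0.48613161 0.30946207 0.91405982] [[-0.     0.407 -0.914]
 [ 0.001 -0.914 -0.407]
 [-1.    -0.001 -0.   ]]
```

View pics/topz.png

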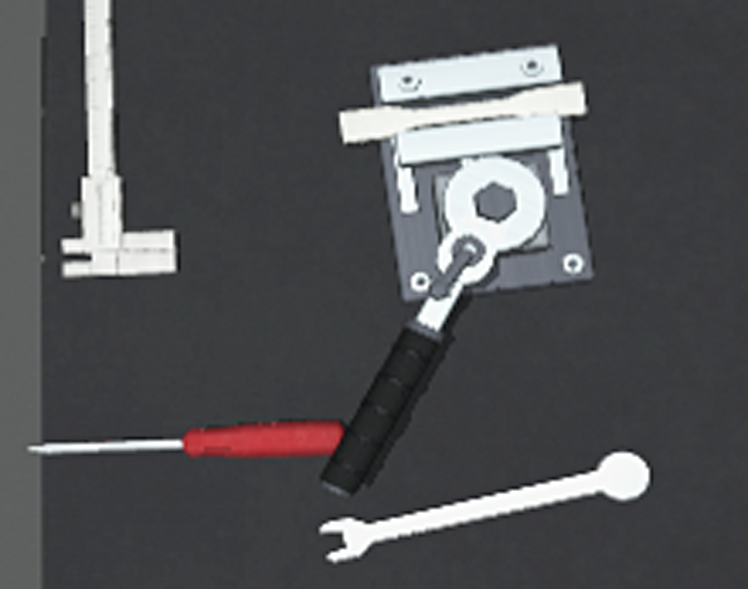

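```bash
cat >> h.py <<'E'
def plan(way,n,st=None,grip=-1):
    """way: list of (pos,yaw_y deg unwrapped) with n rows each; tool down. prints rows"""
    st=st or manip.read_state(); M=R.from_quat(st['tcp_rot']).as_matrix()
    p=st['tcp_pos'].copy();y=np.degrees(np.arctan2(M[1,1],M[0,1]));out=[]
    for (P,Y),k in zip(way,n):
        dP=(np.array(P)-p)/k;dY=(Y-y)/k
        for _ in range(k):
            a=np.radians(y);ty=np.array([np.cos(a),np.sin(a),0]);tz=np.array([np.sin(a),-np.cos(a),0])
            r=[-dP[2]*100,dP@ty*100,dP@tz*100,-dY,0,0]
            out.append([round(v,1) for v in r]+[grip]);p=p+dP;y+=dY
    print(out)
E
python3 - <<'E'
from h import *
c=np.array([.611,.2525]);u=np.array([np.cos(np.radians(153.3)),np.sin(np.radians(153.3))])
t=c+u*.13;print(t)
plan([((.38,-.15,.25),0),((.40,.10,.25),35),((t[0],t[1],.22),63)],[8,5,5])
E
```

```text
[0.49486172 0.31091147]
[[np.float64(-0.0), np.float64(-3.5), np.float64(-3.6), np.float64(-8.3), 0, 0, -1], [np.float64(-0.0), np.float64(-3.0), np.float64(-4.0), np.float64(-8.3), 0, 0, -1], [np.float64(-0.0), np.float64(-2.4), np.float64(-4.4), np.float64(-8.3), 0, 0, -1], [np.float64(-0.0), np.float64(-1.7), np.float64(-4.7), np.float64(-8.3), 0, 0, -1], [np.float64(-0.0), np.float64(-1.0), np.float64(-4.9), np.float64(-8.3), 0, 0, -1], [np.float64(-0.0), np.float64(-0.3), np.float64(-5.0), np.float64(-8.3), 0, 0, -1], [np.float64(-0.0), np.float64(0.4), np.float64(-5.0), np.float64(-8.3), 0, 0, -1], [np.float64(-0.0), np.float64(1.1), np.float64(-4.9), np.float64(-8.3), 0, 0, -1], [np.float64(-0.0), np.float64(0.4), np.float64(-5.0), np.float64(-7.0), 0, 0, -1], [np.float64(-0.0), np.float64(1.0), np.float64(-4.9), np.float64(-7.0), 0, 0, -1], [np.float64(-0.0), np.float64(1.6), np.float64(-4.8), np.float64(-7.0), 0, 0, -1], [np.float64(-0.0), np.float64(2.2), np.float64(-4.5), np.float64(-7.0), 0, 0, -1], [np.float64(-0.0), np.float64(2.7), np.float64(-4.2), np.float64(-7.0), 0, 0, -1], [np.float64(0.6), np.float64(4.0), np.float64(-2.4), np.float64(-5.6), 0, 0, -1], [np.float64(0.6), np.float64(4.2), np.float64(-2.0), np.float64(-5.6), 0, 0, -1], [np.float64(0.6), np.float64(4.4), np.float64(-1.6), np.float64(-5.6), 0, 0, -1], [np.float64(0.6), np.float64(4.5), np.float64(-1.1), np.float64(-5.6), 0, 0, -1], [np.float64(0.6), np.float64(4.6), np.float64(-0.7), np.float64(-5.6), 0, 0, -1]]
```

arm_command(
  series=[
    [[0, -3.5, -3.6, -8.3, 0, 0, -1], [0, -3.0, -4.0, -8.3, 0, 0, -1], [0, -2.4, -4.4, -8.3, 0, 0, -1], [0, -1.7, -4.7, -8.3, 0, 0, -1], [0, -1.0, -4.9, -8.3, 0, 0, -1], [0, -0.3, -5.0, -8.3, 0, 0, -1], [0, 0.4, -5.0, -8.3, 0, 0, -1], [0, 1.1, -4.9, -8.3, 0, 0, -1], [0, 0.4, -5.0, -7, 0, 0, -1], [0, 1.0, -4.9, -7, 0, 0, -1], [0, 1.6, -4.8, -7, 0, 0, -1], [0, 2.2, -4.5, -7, 0, 0, -1], [0, 2.7, -4.2, -7, 0, 0, -1]],
  ],
  squeeze=30,
)

```text
time_s: 1.78
tcp_pos: [0.3836, 0.118, 0.2465]
tcp_rot: [0.31, 0.636, -0.307, 0.637]
wrist_force: [0.3, 0.1, -0.8]
finger_gap: 0.004
```

```bash
sed -i 's/round(v,1) for/float(round(v,1)) for/' h.py; python3 - <<'E'
from h import *
s=manip.read_state();print(s['time_s'],s['tcp_pos'],s['wrist_force'],s['joints'])
plan([((.495,.311,.22),63)],[6])
E
```

```text
1.775 [0.38360137 0.11800829 0.24653763] [ 0.32121439  0.11140713 -0.7684772 ] [ 0.1220401   0.00798279  1.8377287   0.00308856  1.2924374  -0.54693625]
[[0.4, 3.5, -1.4, -4.1, 0.0, 0.0, -1], [0.4, 3.5, -1.1, -4.1, 0.0, 0.0, -1], [0.4, 3.6, -0.9, -4.1, 0.0, 0.0, -1], [0.4, 3.7, -0.6, -4.1, 0.0, 0.0, -1], [0.4, 3.7, -0.3, -4.1, 0.0, 0.0, -1], [0.4, 3.7, -0.1, -4.1, 0.0, 0.0, -1]]
```

arm_command(
  series=[
    [[0.4, 3.5, -1.4, -4.1, 0.0, 0.0, -1], [0.4, 3.5, -1.1, -4.1, 0.0, 0.0, -1], [0.4, 3.6, -0.9, -4.1, 0.0, 0.0, -1], [0.4, 3.7, -0.6, -4.1, 0.0, 0.0, -1], [0.4, 3.7, -0.3, -4.1, 0.0, 0.0, -1], [0.4, 3.7, -0.1, -4.1, 0.0, 0.0, -1], [0, 0, 0, 0, 0, 0, -1]],
  ],
)

```text
time_s: 2.65
tcp_pos: [0.4941, 0.3225, 0.2207]
tcp_rot: [0.159, 0.689, -0.157, 0.689]
wrist_force: [-1.0, 0.0, -0.4]
finger_gap: 0.002
```

```bash
python3 - <<'E'
from h import *
s=manip.read_state();print(s['time_s'],s['tcp_pos'],s['wrist_force'],s['joints'],repr(s['tcp_rot']))
im=manip.grab_frame('wrist');cv2.imwrite('pics/w1.png',im[:,:,::-1])
E
```

```text
2.65 [0.49413407 0.32254314 0.22069428] [-0.97075428  0.02673479 -0.38098503] [ 4.59715109e-01  3.13598340e-01  1.51967595e+00  1.23021335e-03
  1.30634585e+00 -6.60492815e-01] array([ 0.15883954,  0.68893693, -0.15730668,  0.68948569])
```

View pics/w1.png

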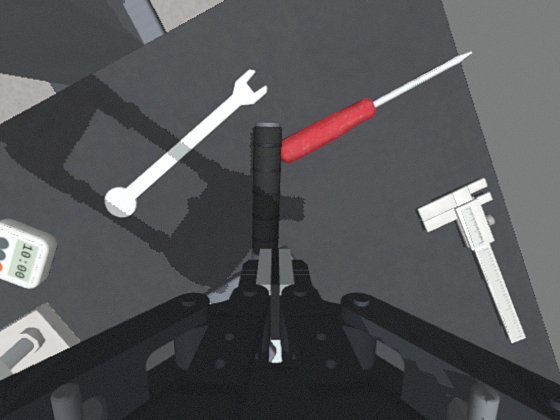

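The wrist view looks outward along the grip (centre column about 267, rows 123–250). The handle is parallel to the tool z axis, and the hand hides the head. I'll move inward over the spindle to see the lever.

arm_command(
  series=[
    [[0, 0, 4, 0, 0, 0, -1], [0, 0, 4, 0, 0, 0, -1], [0, 0, 4, 0, 0, 0, -1], [0, 0, 4, 0, 0, 0, -1], [0, 0, 0, 0, 0, 0, -1]],
  ],
)

```text
time_s: 3.32
tcp_pos: [0.6363, 0.2442, 0.2211]
tcp_rot: [0.158, 0.69, -0.161, 0.688]
wrist_force: [-0.5, 0.3, 0.0]
finger_gap: 0.0
```

```bash
python3 - <<'E'
from h import *
import pickle
s=manip.read_state();print(s['time_s'],s['tcp_pos'],s['wrist_force'])
im=manip.grab_frame('wrist');cv2.imwrite('pics/w2.png',im[:,:,::-1]);pickle.dump(s,open('s2.pkl','wb'))
c=im[40:280,150:400,::-1];cv2.imwrite('pics/w2z.png',cv2.resize(c,None,fx=2.5,fy=2.5,interpolation=cv2.INTER_CUBIC))
E
```

```text
3.325 [0.63629454 0.24420552 0.22111315] [-0.50491601  0.25396486  0.02380576]
```

View pics/w2z.png

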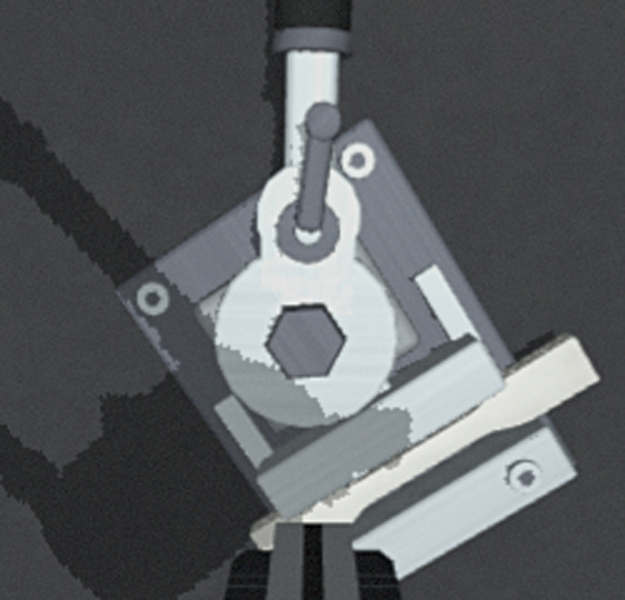

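Zoomed wrist view: the hexagon is at (306,341), the pivot at (308,232) and the lever post at (323,121), leaning right towards handle −y (tighten). The neck is centred at about (312,75).

```bash
python3 - <<'E'
from h import *
import pickle
s=pickle.load(open('s2.pkl','rb'))
f=lambda a,b:(150+a/2.5,40+b/2.5)
P={n:ray('wrist',f(*uv),z,s) for n,uv,z in [('hex',(306,341),.087),('piv',(308,236),.090),('tip',(323,121),.094),('neck',(311,75),.075),('collar',(312,40),.077)]}
for n in P:
    d=P[n]-P['hex'];print(n,P[n].round(4),np.hypot(*d[:2]).round(4),np.degrees(np.arctan2(d[1],d[0])).round(1))
M=R.from_quat(s['tcp_rot']).as_matrix();print(M.round(3),np.degrees(np.arctan2(M[1,1],M[0,1])))
print(ray('top',(325,176),.087),'top hex')
# grip end from w1
E
```

```text
hex [0.6145 0.2521 0.087 ] 0.0 0.0
piv [0.586  0.2668 0.09  ] 0.032 152.7
tip [0.5593 0.2847 0.094 ] 0.0641 149.4
neck [0.5446 0.288  0.075 ] 0.0786 152.8
collar [0.5364 0.2924 0.077 ] 0.0879 152.7
[[-0.004  0.44   0.898]
 [-0.003  0.898 -0.44 ]
 [-1.    -0.004 -0.003]] 63.90322333702617
[0.61136347 0.25247857 0.087     ] top hex
```

arm_command(
  series=[
    [[0, 1, -3.1, 0.5, 0, 0, -1], [0, 1, -3.1, 0.6, 0, 0, -1], [2, 1, -3.0, 0, 0, 0, -1], [3, 0, 0, 0, 0, 0, -1], [3, 0, 0, 0, 0, 0, -1], [0, 0, 0, 0, 0, 0, -1]],
  ],
)

```text
time_s: 4.12
tcp_pos: [0.5528, 0.3139, 0.1428]
tcp_rot: [0.165, 0.691, -0.168, 0.684]
wrist_force: [-0.5, -0.1, -0.0]
finger_gap: -0.001
```

```bash
cat > rel.py <<'E'
from h import *
import sys
s=manip.read_state();th=np.radians(float(sys.argv[1]) if len(sys.argv)>1 else 152.8)
u=np.array([np.cos(th),np.sin(th)]);v=np.array([-u[1],u[0]])
d=s['tcp_pos'][:2]-np.array([.6135,.252]);M=R.from_quat(s['tcp_rot']).as_matrix()
print('t',s['time_s'],'r,y in handle mm',(d@u*1e3).round(1),(d@v*1e3).round(1),'z',s['tcp_pos'][2].round(4),'yaw',np.degrees(np.arctan2(M[1,1],M[0,1])).round(2),'xdown',M[:,0].round(3))
F=s['wrist_force'];print('F r,y,z',(F[:2]@u).round(2),(F[:2]@v).round(2),F[2].round(2))
E
python3 rel.py
```

```text
t 4.125 r,y in handle mm 82.3 -27.3 z 0.1428 yaw 62.8 xdown [-0.011 -0.002 -1.   ]
F r,y,z 0.43 0.32 -0.05
```

arm_command(
  series=[
    [[0, 0.5, 1.4, 0, 0, 0, -1], [2.1, 0, 0, 0, 0, 0, -1], [2.0, 0, 0, 0, 0, 0, -1], [0, 0, 0, 0, 0, 0, -1]],
  ],
)

```text
time_s: 4.62
tcp_pos: [0.5733, 0.3126, 0.108]
tcp_rot: [0.167, 0.687, -0.165, 0.687]
wrist_force: [-0.4, -0.7, 0.8]
finger_gap: -0.001
```

```bash
python3 rel.py; python3 - <<'E'
from h import *
im=manip.grab_frame('top')[110:300,220:400,::-1];cv2.imwrite('pics/t3.png',cv2.resize(im,None,fx=3.1,fy=3.1,interpolation=cv2.INTER_CUBIC))
E
```

```text
t 4.625 r,y in handle mm 63.5 -35.6 z 0.108 yaw 62.77 xdown [ 0.001  0.003 -1.   ]
F r,y,z 0.04 0.83 0.77
```

View pics/t3.png

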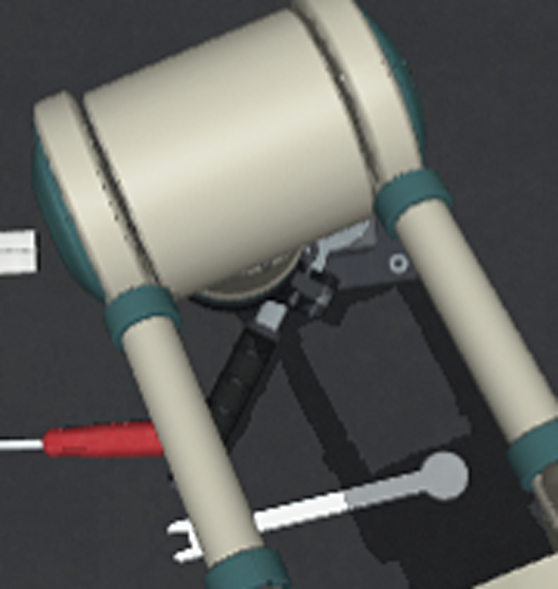

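arm_command(
  series=[
    [[0.8, 0, -0.4, 0, 0, 0, -1], [0, -0.4, 0, 0, 0, 0, -1], [0, -0.3, 0, 0, 0, 0, -1], [0, 0, 0, 0, 0, 0, -1]],
  ],
)

```text
time_s: 5.18
tcp_pos: [0.569, 0.3088, 0.1041]
tcp_rot: [0.169, 0.685, -0.164, 0.69]
wrist_force: [0.3, 0.8, 0.1]
finger_gap: -0.0
```

```bash
python3 rel.py
```

```text
t 5.175 r,y in handle mm 65.5 -30.2 z 0.1041 yaw 62.76 xdown [ 0.009  0.006 -1.   ]
F r,y,z 0.07 -0.83 0.08
```

arm_command(
  series=[
    [[0.5, 0, -0.3, 0, 0, 0, -1], [0.1, -0.3, 0, 0, 0, 0, -1], [0, -0.3, 0, 0, 0, 0, -1], [0, 0, 0, 0, 0, 0, -1]],
  ],
)

```text
time_s: 5.68
tcp_pos: [0.5632, 0.3046, 0.0977]
tcp_rot: [0.169, 0.685, -0.164, 0.69]
wrist_force: [-0.2, -0.2, 0.0]
finger_gap: 0.002
```

```bash
python3 rel.py
```

```text
t 5.675 r,y in handle mm 68.8 -23.8 z 0.0977 yaw 62.76 xdown [ 0.009  0.006 -1.   ]
F r,y,z 0.05 0.25 0.03
```

arm_command(
  series=[
    [[-0.1, -0.2, 0, 0, 0, 0, -1], [0, -0.2, 0, 0, 0, 0, -1], [0, -0.2, 0, 0, 0, 0, -1]],
  ],
)

```text
time_s: 6.05
tcp_pos: [0.5607, 0.2997, 0.0988]
tcp_rot: [0.17, 0.684, -0.163, 0.69]
wrist_force: [0.2, -0.4, 0.5]
finger_gap: 0.004
```

```bash
python3 rel.py
```

```text
t 6.05 r,y in handle mm 68.7 -18.3 z 0.0988 yaw 62.76 xdown [ 0.01   0.007 -1.   ]
F r,y,z -0.35 0.27 0.48
```

arm_command(
  series=[
    [[0, -0.2, 0, 0, 0, 0, -1], [0, -0.2, 0, 0, 0, 0, -1]],
  ],
)

```text
time_s: 6.3
tcp_pos: [0.5586, 0.2954, 0.0988]
tcp_rot: [0.169, 0.685, -0.164, 0.69]
wrist_force: [-0.5, 0.5, 0.3]
finger_gap: -0.0
```

```bash
python3 rel.py;python3 - <<'E'
from h import *
im=manip.grab_frame('wrist')[:,:,::-1];cv2.imwrite('pics/w4.png',im)
E
```

```text
t 6.3 r,y in handle mm 68.7 -13.6 z 0.0988 yaw 62.76 xdown [ 0.009  0.006 -1.   ]
F r,y,z 0.64 -0.24 0.28
```

View pics/w4.png

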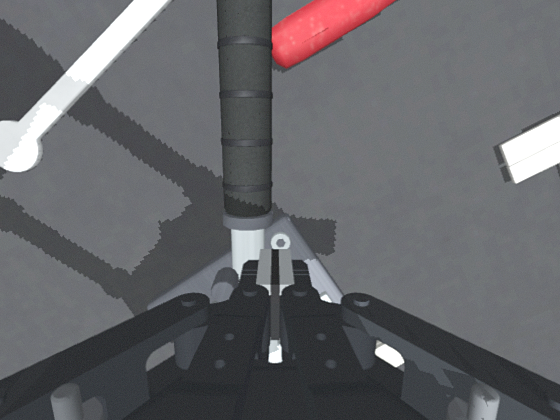

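```bash
python3 - <<'E'
from h import *
im=cv2.imread('pics/w4.png')[190:350,140:340];cv2.imwrite('pics/w4z.png',cv2.resize(im,None,fx=3.5,fy=3.5,interpolation=cv2.INTER_CUBIC))
E
```

```text
(no output)
```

View pics/w4z.png

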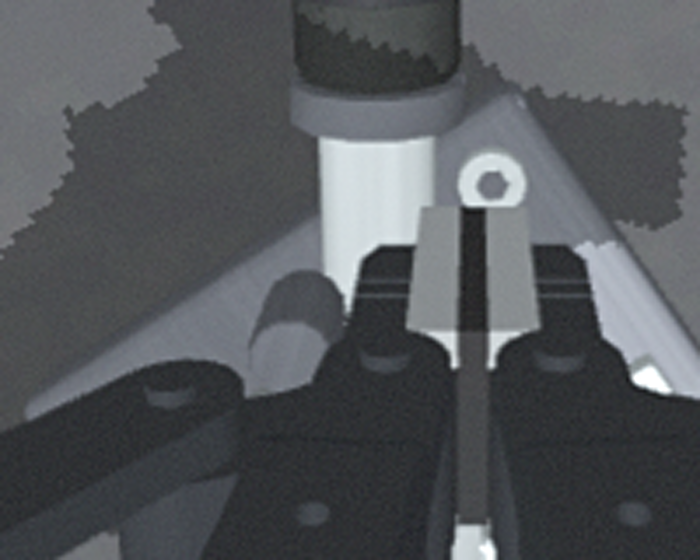

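```bash
python3 - <<'E'
from h import *
s=manip.read_state();th=np.radians(152.8);u=np.array([np.cos(th),np.sin(th)]);v=np.array([-u[1],u[0]])
for n,a,b,z in [('post',290,360,.094),('neckmid',378,160,.075),('collar',378,110,.077)]:
    d=ray('wrist',(140+a/3.5,190+b/3.5),z,s)[:2]-[.6135,.252];print(n,d@u,d@v)
E
```

```text
post 0.062274413371764224 0.008958859234214136
neckmid 0.08135260709589909 -0.0009157076609646243
collar 0.08897040288650943 -0.001215391884423337
```

The lever post now stands at +9 mm on the handle's +y side, so it is set to loosen, and the handle has not moved. Next I go to the −y side of the grip.

arm_command(
  series=[
    [[-0.3, 1.3, 0, 0, 0, 0, -1], [0, 1.3, -1, 0, 0, 0, -1], [0, 0, -3.5, 0, 0, 0, -1], [0, 0, -3.5, 0, 0, 0, -1], [0, 0, 0, 0, 0, 0, -1]],
  ],
)

```text
time_s: 6.98
tcp_pos: [0.4986, 0.3612, 0.1019]
tcp_rot: [0.17, 0.684, -0.163, 0.69]
wrist_force: [-0.1, 0.0, -0.7]
finger_gap: -0.0
```

```bash
python3 rel.py;python3 - <<'E'
from h import *
im=manip.grab_frame('wrist')[:,:,::-1];cv2.imwrite('pics/w5.png',im)
E
```

```text
t 6.975 r,y in handle mm 152.1 -44.6 z 0.1019 yaw 62.74 xdown [ 0.01   0.008 -1.   ]
F r,y,z 0.12 0.04 -0.68
```

View pics/w5.png

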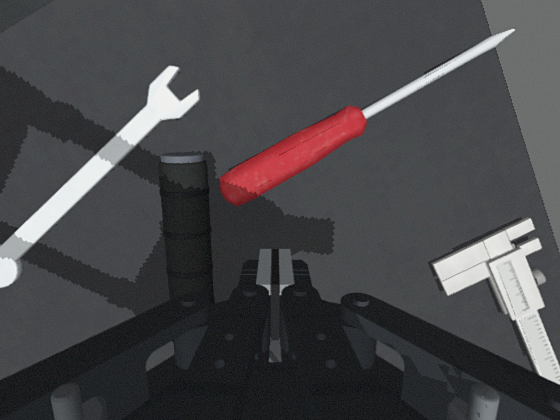

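arm_command(
  series=[
    [[1.5, 0, 0, 0, 0, 0, -1], [1.5, 0, 0, 0, 0, 0, -1], [0.3, 0, 0, 0, 0, 0, -1], [0, 0, 0, 0, 0, 0, -1]],
  ],
)

```text
time_s: 7.52
tcp_pos: [0.5027, 0.3608, 0.0656]
tcp_rot: [0.171, 0.683, -0.164, 0.691]
wrist_force: [0.2, 0.6, -0.8]
finger_gap: -0.003
```

```bash
python3 rel.py
```

```text
t 7.525 r,y in handle mm 148.3 -46.1 z 0.0656 yaw 62.62 xdown [ 0.012  0.008 -1.   ]
F r,y,z 0.14 -0.65 -0.81
```

arm_command(
  series=[
    [[0, -0.4, 0, 0, 0, 0, -1], [0, -0.4, 0, 0, 0, 0, -1], [0, -0.4, 0, 0, 0, 0, -1], [0, -0.3, 0, 0, 0, 0, -1], [0, -0.2, 0, 0, 0, 0, -1]],
  ],
)

```text
time_s: 8.15
tcp_pos: [0.4952, 0.3445, 0.0665]
tcp_rot: [0.172, 0.683, -0.163, 0.691]
wrist_force: [0.1, 0.1, 0.3]
finger_gap: -0.002
```

```bash
python3 rel.py
```

```text
t 8.15 r,y in handle mm 147.5 -28.2 z 0.0665 yaw 62.57 xdown [ 0.014  0.009 -1.   ]
F r,y,z 0.0 -0.13 0.32
```

Now push slowly, turning along with the handle.

arm_command(
  series=[
    [[0, -0.3, 0, -0.5, 0, 0, -1], [0, -0.3, 0, -1.1, 0, 0, -1], [0, -0.3, 0, -1.1, 0, 0, -1], [0, -0.3, 0, -1.1, 0, 0, -1]],
  ],
)

```text
time_s: 8.65
tcp_pos: [0.4897, 0.3349, 0.0666]
tcp_rot: [0.149, 0.688, -0.138, 0.697]
wrist_force: [-0.1, 3.1, -0.5]
finger_gap: -0.003
```

```bash
python3 rel.py
```

```text
t 8.65 r,y in handle mm 148.0 -17.1 z 0.0666 yaw 66.58 xdown [ 0.015  0.012 -1.   ]
F r,y,z 1.52 -2.67 -0.52
```

```bash
cat > tr.py <<'E'
from h import *
s=manip.read_state();d=s['tcp_pos'][:2]-np.array([.6135,.252]);M=R.from_quat(s['tcp_rot']).as_matrix()
r=np.hypot(*d);th=np.arctan2(d[1],d[0])%(2*np.pi)+np.arcsin(26/1000/r)
u=np.array([np.cos(th),np.sin(th)]);v=np.array([-u[1],u[0]]);F=s['wrist_force']
print('t',s['time_s'],'handle',np.degrees(th).round(2),'rH',(d@u*1e3).round(1),'z',s['tcp_pos'][2].round(4),'yaw+90',(90+np.degrees(np.arctan2(M[1,1],M[0,1]))).round(2),'F r,tan,z',(F[:2]@u).round(2),(F[:2]@v).round(2),F[2].round(2),'j6',s['joints'][5].round(2))
E
python3 tr.py
```

```text
t 8.65 handle 156.24 rH 146.7 z 0.0666 yaw+90 156.58 F r,tan,z 1.36 -2.75 -0.52 j6 -0.68
```

arm_command(
  series=[
    [[0, -0.3, 0, -1, 0, 0, -1], [0, -0.3, 0, -1, 0, 0, -1], [0, -0.3, 0, -1, 0, 0, -1]],
  ],
)

```text
time_s: 9.02
tcp_pos: [0.4859, 0.3263, 0.0666]
tcp_rot: [0.13, 0.692, -0.119, 0.7]
wrist_force: [0.1, 3.1, 0.8]
finger_gap: 0.001
```

```bash
python3 tr.py
```

```text
t 9.025 handle 159.93 rH 145.4 z 0.0666 yaw+90 159.79 F r,tan,z 0.99 -2.95 0.84 j6 -0.75
```

arm_command(
  series=[
    [[0, -0.3, -0.1, -1.2, 0, 0, -1], [0, -0.3, -0.1, -1.2, 0, 0, -1], [0, -0.3, -0.1, -1.2, 0, 0, -1]],
  ],
)

```text
time_s: 9.4
tcp_pos: [0.4813, 0.3181, 0.0666]
tcp_rot: [0.106, 0.694, -0.095, 0.705]
wrist_force: [1.0, 1.6, -1.4]
finger_gap: 0.002
```

```bash
python3 tr.py
```

```text
t 9.4 handle 163.58 rH 145.5 z 0.0666 yaw+90 163.67 F r,tan,z -0.47 -1.82 -1.42 j6 -0.83
```

arm_command(
  series=[
    [[0, -0.3, -0.1, -1.2, 0, 0, -1], [0, -0.3, -0.1, -1.2, 0, 0, -1], [0, -0.3, -0.1, -1.2, 0, 0, -1]],
  ],
)

```text
time_s: 9.78
tcp_pos: [0.4769, 0.3096, 0.0667]
tcp_rot: [0.082, 0.696, -0.071, 0.709]
wrist_force: [2.2, 2.5, -0.5]
finger_gap: -0.0
```

```bash
python3 tr.py
```

```text
t 9.775 handle 167.23 rH 146.0 z 0.0667 yaw+90 167.55 F r,tan,z -1.55 -2.93 -0.48 j6 -0.9
```

arm_command(
  series=[
    [[0, -0.2, -0.1, -0.9, 0, 0, -1], [0, -0.2, -0.1, -0.8, 0, 0, -1], [0, -0.2, -0.1, -0.8, 0, 0, -1], [0, -0.2, 0, -0.8, 0, 0, -1]],
  ],
)

```text
time_s: 10.28
tcp_pos: [0.4734, 0.3035, 0.067]
tcp_rot: [0.062, 0.697, -0.049, 0.713]
wrist_force: [0.4, 5.1, -0.3]
finger_gap: 0.0
```

```bash
python3 tr.py
```

```text
t 10.275 handle 169.86 rH 146.9 z 0.067 yaw+90 171.04 F r,tan,z 0.47 -5.11 -0.26 j6 -0.97
```

arm_command(
  series=[
    [[0, -0.2, -0.1, -0.9, 0, 0, -1], [0, -0.2, -0.1, -0.8, 0, 0, -1], [0, -0.2, -0.1, -0.8, 0, 0, -1], [0, -0.2, 0, -0.8, 0, 0, -1]],
  ],
)

```text
time_s: 10.78
tcp_pos: [0.4714, 0.2989, 0.0672]
tcp_rot: [0.043, 0.697, -0.025, 0.716]
wrist_force: [-0.2, 7.3, -2.1]
finger_gap: 0.0
```

```bash
python3 tr.py
```

```text
t 10.775 handle 171.73 rH 147.4 z 0.0672 yaw+90 174.49 F r,tan,z 1.22 -7.16 -2.07 j6 -1.05
```

arm_command(
  series=[
    [[0, -0.2, -0.1, -0.9, 0, 0, -1], [0, -0.2, -0.1, -0.8, 0, 0, -1], [0, -0.2, -0.1, -0.8, 0, 0, -1], [0, -0.2, 0, -0.8, 0, 0, -1]],
  ],
)

```text
time_s: 11.28
tcp_pos: [0.47, 0.2965, 0.0674]
tcp_rot: [0.026, 0.695, -0.001, 0.719]
wrist_force: [1.0, 8.5, -1.9]
finger_gap: -0.004
```

```bash
python3 tr.py
```

```text
t 11.275 handle 172.73 rH 147.9 z 0.0674 yaw+90 177.83 F r,tan,z 0.06 -8.54 -1.91 j6 -1.12
```

arm_command(
  series=[
    [[0, -0.3, 0, 0, 0, 0, -1], [0, -0.3, 0, 0, 0, 0, -1], [0, -0.3, 0, 0, 0, 0, -1]],
  ],
)

```text
time_s: 11.65
tcp_pos: [0.4692, 0.2923, 0.0675]
tcp_rot: [0.03, 0.695, 0.002, 0.718]
wrist_force: [1.7, 9.7, -0.5]
finger_gap: 0.001
```

```bash
python3 tr.py; python3 rel.py
```

```text
t 11.65 handle 174.38 rH 147.5 z 0.0675 yaw+90 177.7 F r,tan,z -0.71 -9.8 -0.45 j6 -1.14
t 11.65 r,y in handle mm 146.8 30.1 z 0.0675 yaw 87.7 xdown [ 0.034  0.044 -0.998]
F r,y,z 2.94 -9.37 -0.45
```

arm_command(
  series=[
    [[0, -0.3, 0, 0, 0.6, -0.8, -1], [0, -0.3, 0, 0, 0.6, -0.8, -1], [0, -0.3, 0, -0.5, 0.6, -0.8, -1], [0, -0.3, 0, -0.8, 0, 0, -1]],
  ],
)

```text
time_s: 12.15
tcp_pos: [0.468, 0.2866, 0.067]
tcp_rot: [0.013, 0.707, -0.002, 0.707]
wrist_force: [1.0, 8.4, 0.4]
finger_gap: 0.001
```

```bash
python3 tr.py; python3 rel.py|head -1
```

```text
t 12.15 handle 176.63 rH 147.3 z 0.067 yaw+90 178.82 F r,tan,z -0.47 -8.43 0.39 j6 -1.15
t 12.15 r,y in handle mm 145.2 35.7 z 0.067 yaw 88.82 xdown [-0.     0.016 -1.   ]
```

arm_command(
  series=[
    [[0, -0.3, 0, -0.8, 0, 0, -1], [0, -0.3, 0, -0.8, 0, 0, -1], [0, -0.3, 0, -0.8, 0, 0, -1], [0, -0.3, 0, -0.8, 0, 0, -1]],
  ],
)

```text
time_s: 12.65
tcp_pos: [0.4666, 0.2814, 0.0671]
tcp_rot: [-0.002, 0.708, 0.022, 0.706]
wrist_force: [0.9, 9.7, -0.6]
finger_gap: -0.002
```

```bash
python3 tr.py; python3 rel.py|head -1
```

```text
t 12.65 handle 178.68 rH 147.5 z 0.0671 yaw+90 181.94 F r,tan,z -0.71 -9.71 -0.64 j6 -1.23
t 12.65 r,y in handle mm 144.1 41.0 z 0.0671 yaw 91.94 xdown [-0.002  0.029 -1.   ]
```

arm_command(
  series=[
    [[0, -0.3, 0, -0.4, 0, -0.4, -1], [0, -0.3, 0, -0.4, 0, -0.4, -1], [0, -0.3, 0, -0.4, 0, -0.4, -1], [0, -0.3, 0, -0.4, 0, -0.4, -1], [0, -0.3, 0, -0.4, 0, -0.4, -1], [0, -0.3, 0, -0.4, 0, -0.4, -1]],
  ],
)

```text
time_s: 13.4
tcp_pos: [0.4654, 0.273, 0.0669]
tcp_rot: [-0.023, 0.707, 0.028, 0.706]
wrist_force: [2.4, 8.0, -2.1]
finger_gap: -0.0
```

```bash
python3 tr.py; python3 rel.py|head -1
```

```text
t 13.4 handle 181.94 rH 147.3 z 0.0669 yaw+90 184.12 F r,tan,z -2.69 -7.9 -2.09 j6 -1.25
t 13.4 r,y in handle mm 141.3 49.0 z 0.0669 yaw 94.12 xdown [-0.002  0.006 -1.   ]
```

arm_command(
  series=[
    [[0, -0.3, 0, -0.4, 0, -0.3, -1], [0, -0.3, 0, -0.4, 0, -0.3, -1], [0, -0.3, 0, -0.4, 0, -0.3, -1], [0, -0.3, 0, -0.4, 0, -0.3, -1], [0, -0.3, 0, -0.4, 0, -0.3, -1], [0, -0.3, 0, -0.4, 0, -0.3, -1]],
  ],
)

```text
time_s: 14.15
tcp_pos: [0.4647, 0.2651, 0.0667]
tcp_rot: [-0.041, 0.707, 0.037, 0.705]
wrist_force: [1.5, 9.4, -2.0]
finger_gap: 0.002
```

```bash
python3 tr.py; python3 rel.py|head -1
```

```text
t 14.15 handle 185.0 rH 147.1 z 0.0667 yaw+90 186.32 F r,tan,z -2.33 -9.22 -2.01 j6 -1.29
t 14.15 r,y in handle mm 138.3 56.4 z 0.0667 yaw 96.32 xdown [-0.002 -0.005 -1.   ]
```

arm_command(
  series=[
    [[0, -0.3, 0, -0.5, 0, -0.1, -1], [0, -0.3, 0, -0.5, 0, -0.1, -1], [0, -0.3, 0, -0.5, 0, -0.1, -1], [0, -0.3, 0, -0.5, 0, -0.1, -1], [0, -0.3, 0, -0.5, 0, -0.1, -1], [0, -0.3, 0, -0.5, 0, -0.1, -1], [0, -0.3, 0, -0.5, 0, -0.1, -1], [0, -0.3, 0, -0.5, 0, -0.1, -1]],
  ],
)

```text
time_s: 15.15
tcp_pos: [0.4642, 0.2547, 0.0669]
tcp_rot: [-0.059, 0.706, 0.065, 0.703]
wrist_force: [0.9, 7.7, -1.0]
finger_gap: 0.002
```

```bash
python3 tr.py; python3 rel.py|head -1
```

```text
t 15.15 handle 189.0 rH 147.1 z 0.0669 yaw+90 190.07 F r,tan,z -2.08 -7.45 -1.04 j6 -1.39
t 15.15 r,y in handle mm 134.0 65.9 z 0.0669 yaw 100.07 xdown [-0.005  0.008 -1.   ]
```

arm_command(
  series=[
    [[0, -0.3, 0, -0.5, 0, -0.1, -1], [0, -0.3, 0, -0.5, 0, -0.1, -1], [0, -0.3, 0, -0.5, 0, -0.1, -1], [0, -0.3, 0, -0.5, 0, -0.1, -1], [0, -0.3, 0, -0.5, 0, -0.1, -1], [0, -0.3, 0, -0.5, 0, -0.1, -1], [0, -0.3, 0, -0.5, 0, -0.1, -1], [0, -0.3, 0, -0.5, 0, -0.1, -1]],
  ],
)

```text
time_s: 16.15
tcp_pos: [0.4643, 0.2444, 0.067]
tcp_rot: [-0.077, 0.704, 0.093, 0.7]
wrist_force: [0.2, 8.1, -1.2]
finger_gap: -0.0
```

```bash
python3 tr.py; python3 rel.py|head -1
```

```text
t 16.15 handle 192.92 rH 147.1 z 0.067 yaw+90 193.79 F r,tan,z -2.04 -7.8 -1.21 j6 -1.49
t 16.15 r,y in handle mm 129.2 74.9 z 0.067 yaw 103.79 xdown [-0.009  0.021 -1.   ]
```

arm_command(
  series=[
    [[0, -0.3, 0, -0.5, 0, -0.3, -1], [0, -0.3, 0, -0.5, 0, -0.3, -1], [0, -0.3, 0, -0.5, 0, -0.3, -1], [0, -0.3, 0, -0.5, 0, -0.3, -1], [0, -0.3, 0, -0.5, 0, -0.3, -1], [0, -0.3, 0, -0.5, 0, -0.3, -1], [0, -0.3, 0, -0.5, 0, -0.3, -1], [0, -0.3, 0, -0.5, 0, -0.3, -1]],
  ],
)

```text
time_s: 17.15
tcp_pos: [0.4651, 0.2346, 0.0669]
tcp_rot: [-0.105, 0.701, 0.11, 0.697]
wrist_force: [0.7, 8.8, -0.2]
finger_gap: 0.0
```

```bash
python3 tr.py; python3 rel.py|head -1
```

```text
t 17.15 handle 196.7 rH 147.1 z 0.0669 yaw+90 197.49 F r,tan,z -3.16 -8.23 -0.2 j6 -1.56
t 17.15 r,y in handle mm 124.0 83.2 z 0.0669 yaw 107.49 xdown [-0.007  0.007 -1.   ]
```

arm_command(
  series=[
    [[0, -0.3, 0, -0.5, 0, -0.2, -1], [0, -0.3, 0, -0.5, 0, -0.2, -1], [0, -0.3, 0, -0.5, 0, -0.2, -1], [0, -0.3, 0, -0.5, 0, -0.2, -1], [0, -0.3, 0, -0.5, 0, -0.2, -1], [0, -0.3, 0, -0.5, 0, -0.2, -1], [0, -0.3, 0, -0.5, 0, -0.2, -1], [0, -0.3, 0, -0.5, 0, -0.2, -1]],
  ],
)

```text
time_s: 18.15
tcp_pos: [0.4664, 0.2256, 0.0669]
tcp_rot: [-0.127, 0.697, 0.133, 0.693]
wrist_force: [0.3, 9.1, -0.5]
finger_gap: 0.006
```

```bash
python3 tr.py; python3 rel.py|head -1
```

```text
t 18.15 handle 200.21 rH 147.2 z 0.0669 yaw+90 201.2 F r,tan,z -3.41 -8.43 -0.45 j6 -1.64
t 18.15 r,y in handle mm 118.7 90.8 z 0.0669 yaw 111.2 xdown [-0.008  0.007 -1.   ]
```

arm_command(
  series=[
    [[0, -0.3, 0, -0.4, 0, -0.2, -1], [0, -0.3, 0, -0.4, 0, -0.2, -1], [0, -0.3, 0, -0.4, 0, -0.2, -1], [0, -0.3, 0, -0.4, 0, -0.2, -1], [0, -0.3, 0, -0.4, 0, -0.2, -1], [0, -0.3, 0, -0.4, 0, -0.2, -1], [0, -0.3, 0, -0.4, 0, -0.2, -1], [0, -0.3, 0, -0.4, 0, -0.2, -1]],
  ],
)

```text
time_s: 19.15
tcp_pos: [0.4682, 0.2172, 0.0669]
tcp_rot: [-0.144, 0.694, 0.151, 0.689]
wrist_force: [-0.7, 9.8, -0.2]
finger_gap: -0.002
```

```bash
python3 tr.py; python3 rel.py|head -1
```

```text
t 19.15 handle 203.49 rH 147.1 z 0.0669 yaw+90 204.06 F r,tan,z -3.29 -9.22 -0.15 j6 -1.71
t 19.15 r,y in handle mm 113.3 97.3 z 0.0669 yaw 114.06 xdown [-0.009  0.009 -1.   ]
```

arm_command(
  series=[
    [[0, -0.3, 0, -0.4, 0, -0.2, -1], [0, -0.3, 0, -0.4, 0, -0.2, -1], [0, -0.3, 0, -0.4, 0, -0.2, -1], [0, -0.3, 0, -0.4, 0, -0.2, -1], [0, -0.3, 0, -0.4, 0, -0.2, -1], [0, -0.3, 0, -0.4, 0, -0.2, -1], [0, -0.3, 0, -0.4, 0, -0.2, -1], [0, -0.3, 0, -0.4, 0, -0.2, -1]],
  ],
)

```text
time_s: 20.15
tcp_pos: [0.4702, 0.2098, 0.0669]
tcp_rot: [-0.16, 0.691, 0.169, 0.685]
wrist_force: [-0.5, 9.0, 0.1]
finger_gap: -0.003
```

```bash
python3 tr.py; python3 rel.py|head -1
```

```text
t 20.15 handle 206.45 rH 147.1 z 0.0669 yaw+90 206.9 F r,tan,z -3.57 -8.27 0.05 j6 -1.78
t 20.15 r,y in handle mm 108.1 103.1 z 0.0669 yaw 116.9 xdown [-0.011  0.011 -1.   ]
```

arm_command(
  series=[
    [[0, -0.3, 0, -0.4, 0, -0.2, -1], [0, -0.3, 0, -0.4, 0, -0.2, -1], [0, -0.3, 0, -0.4, 0, -0.2, -1], [0, -0.3, 0, -0.4, 0, -0.2, -1], [0, -0.3, 0, -0.4, 0, -0.2, -1], [0, -0.3, 0, -0.4, 0, -0.2, -1], [0, -0.3, 0, -0.4, 0, -0.2, -1], [0, -0.3, 0, -0.4, 0, -0.2, -1]],
  ],
)

```text
time_s: 21.15
tcp_pos: [0.4723, 0.2031, 0.067]
tcp_rot: [-0.175, 0.687, 0.188, 0.68]
wrist_force: [0.1, 9.1, -0.2]
finger_gap: -0.003
```

```bash
python3 tr.py; python3 rel.py|head -1
```

```text
t 21.15 handle 209.1 rH 147.2 z 0.067 yaw+90 209.74 F r,tan,z -4.51 -7.92 -0.18 j6 -1.85
t 21.15 r,y in handle mm 103.3 108.0 z 0.067 yaw 119.74 xdown [-0.014  0.015 -1.   ]
```

arm_command(
  series=[
    [[0, -0.3, 0, -0.4, 0, -0.2, -1], [0, -0.3, 0, -0.4, 0, -0.2, -1], [0, -0.3, 0, -0.4, 0, -0.2, -1], [0, -0.3, 0, -0.4, 0, -0.2, -1], [0, -0.3, 0, -0.4, 0, -0.2, -1], [0, -0.3, 0, -0.4, 0, -0.2, -1], [0, -0.3, 0, -0.4, 0, -0.2, -1], [0, -0.3, 0, -0.4, 0, -0.2, -1]],
  ],
)

```text
time_s: 22.15
tcp_pos: [0.4742, 0.1974, 0.067]
tcp_rot: [-0.19, 0.683, 0.207, 0.675]
wrist_force: [-0.4, 10.0, 1.4]
finger_gap: 0.003
```

```bash
python3 tr.py; python3 rel.py|head -1
```

```text
t 22.15 handle 211.42 rH 147.3 z 0.067 yaw+90 212.56 F r,tan,z -4.85 -8.75 1.37 j6 -1.92
t 22.15 r,y in handle mm 98.9 112.3 z 0.067 yaw 122.56 xdown [-0.018  0.02  -1.   ]
```

arm_command(
  series=[
    [[0, -0.4, 0.1, -0.3, 0, -0.3, -1], [0, -0.4, 0.1, -0.3, 0, -0.3, -1], [0, -0.4, 0.1, -0.3, 0, -0.3, -1], [0, -0.4, 0.1, -0.3, 0, -0.3, -1]],
  ],
)

```text
time_s: 22.65
tcp_pos: [0.4764, 0.1925, 0.0669]
tcp_rot: [-0.197, 0.684, 0.212, 0.67]
wrist_force: [-2.5, 9.3, 2.9]
finger_gap: -0.001
```

```bash
python3 tr.py; python3 rel.py|head -1
```

```text
t 22.65 handle 213.48 rH 147.1 z 0.0669 yaw+90 213.56 F r,tan,z -3.1 -9.14 2.91 j6 -1.94
t 22.65 r,y in handle mm 94.7 115.6 z 0.0669 yaw 123.56 xdown [-0.025  0.015 -1.   ]
```

arm_command(
  series=[
    [[0, -0.4, 0.1, -0.3, 0, -0.3, -1], [0, -0.4, 0.1, -0.3, 0, -0.3, -1], [0, -0.4, 0.1, -0.3, 0, -0.3, -1], [0, -0.4, 0.1, -0.3, 0, -0.3, -1]],
  ],
)

```text
time_s: 23.15
tcp_pos: [0.4776, 0.1899, 0.067]
tcp_rot: [-0.201, 0.685, 0.218, 0.665]
wrist_force: [-3.3, 11.2, 3.9]
finger_gap: -0.002
```

```bash
python3 tr.py; python3 rel.py|head -1
```

```text
t 23.15 handle 214.59 rH 147.2 z 0.067 yaw+90 214.47 F r,tan,z -3.66 -11.04 3.87 j6 -1.96
t 23.15 r,y in handle mm 92.5 117.4 z 0.067 yaw 124.47 xdown [-0.035  0.013 -0.999]
```

arm_command(
  series=[
    [[0, -0.4, 0.1, 0, -0.4, -0.4, -1], [0, -0.4, 0.1, 0, -0.4, -0.4, -1], [0, -0.4, 0.1, 0, -0.4, -0.4, -1]],
  ],
)

```text
time_s: 23.52
tcp_pos: [0.4782, 0.1889, 0.067]
tcp_rot: [-0.198, 0.681, 0.218, 0.671]
wrist_force: [-3.1, 11.8, 2.9]
finger_gap: -0.003
```

```bash
python3 tr.py; python3 rel.py|head -1
```

```text
t 23.525 handle 215.03 rH 147.0 z 0.067 yaw+90 214.21 F r,tan,z -4.21 -11.48 2.86 j6 -1.97
t 23.525 r,y in handle mm 91.5 117.9 z 0.067 yaw 124.21 xdown [-0.021  0.022 -1.   ]
```

arm_command(
  series=[
    [[0, -0.4, 0.1, 0, -0.3, -0.4, -1], [0, -0.4, 0.1, 0, -0.3, -0.4, -1]],
  ],
)

```text
time_s: 23.78
tcp_pos: [0.4785, 0.1885, 0.067]
tcp_rot: [-0.196, 0.679, 0.217, 0.674]
wrist_force: [-4.5, 11.6, 3.2]
finger_gap: -0.003
```

```bash
python3 tr.py; python3 rel.py|head -1
```

```text
t 23.775 handle 215.23 rH 146.9 z 0.067 yaw+90 214.01 F r,tan,z -3.03 -12.04 3.15 j6 -1.97
t 23.775 r,y in handle mm 91.1 118.2 z 0.067 yaw 124.01 xdown [-0.015  0.026 -1.   ]
```

arm_command(
  series=[
    [[0, -0.5, 0.1, 0, -0.1, -0.4, -1], [0, -0.5, 0.1, 0, -0.1, -0.4, -1], [0, -0.5, 0.1, 0, -0.1, -0.4, -1]],
  ],
)

```text
time_s: 24.15
tcp_pos: [0.4799, 0.1862, 0.067]
tcp_rot: [-0.194, 0.679, 0.216, 0.674]
wrist_force: [-4.3, 13.7, 5.5]
finger_gap: 0.0
```

```bash
python3 tr.py; python3 rel.py|head -1
```

```text
t 24.15 handle 216.29 rH 146.6 z 0.067 yaw+90 213.7 F r,tan,z -4.62 -13.55 5.48 j6 -1.97
t 24.15 r,y in handle mm 88.7 119.6 z 0.067 yaw 123.7 xdown [-0.017  0.027 -0.999]
```

arm_command(
  series=[
    [[0, 0.1, 0, 0, 0, 0, -1], [0, 0.1, 0, 0, 0, 0, -1]],
  ],
)

```text
time_s: 24.4
tcp_pos: [0.4754, 0.191, 0.0672]
tcp_rot: [-0.191, 0.681, 0.218, 0.672]
wrist_force: [0.1, 6.5, 0.3]
finger_gap: 0.002
```

```bash
python3 tr.py
```

```text
t 24.4 handle 213.74 rH 148.7 z 0.0672 yaw+90 213.65 F r,tan,z -3.72 -5.31 0.28 j6 -1.97
```

arm_command(
  series=[
    [[0, 0.3, 0, 0, 0, 0, -1], [0, 1, 0, 0, 0, 0, -1], [0, 1, 0, 0, 0, 0, -1]],
  ],
)

```text
time_s: 24.78
tcp_pos: [0.458, 0.2098, 0.0674]
tcp_rot: [-0.192, 0.684, 0.218, 0.669]
wrist_force: [-0.8, 0.4, -0.1]
finger_gap: 0.002
```

```bash
python3 tr.py; python3 - <<'E'
from h import *
im=manip.grab_frame('top');cv2.imwrite('pics/t6.png',im[:,:,::-1])
im=im[90:260,240:420,::-1];cv2.imwrite('pics/t6z.png',cv2.resize(im,None,fx=3.4,fy=3.4,interpolation=cv2.INTER_CUBIC))
E
```

```text
t 24.775 handle 204.46 rH 159.0 z 0.0674 yaw+90 213.7 F r,tan,z 0.56 -0.73 -0.06 j6 -1.92
```

View pics/t6z.png

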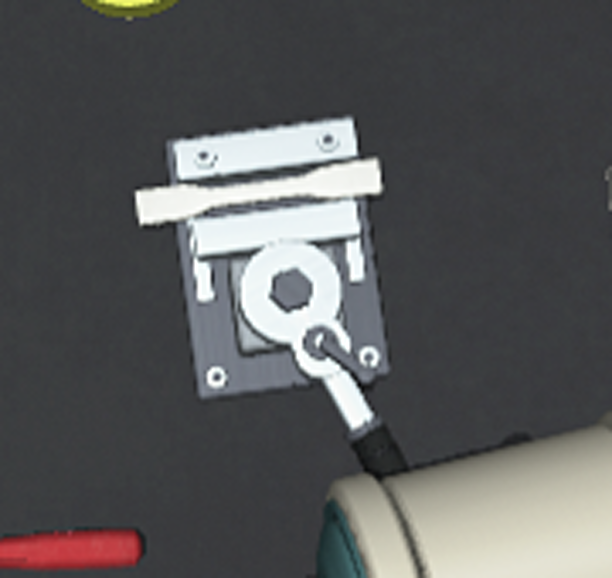

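```bash
python3 - <<'E'
from h import *
yaw=np.arctan2(.0188,.148);ex=np.array([np.cos(yaw),np.sin(yaw)]);ey=np.array([-ex[1],ex[0]])
print(np.degrees(yaw))
xs=np.arange(.025,.115,.0005);ys=np.linspace(-.03,.03,41)
pr=[]
for f in ['pics/top0.png','pics/t6.png']:
    g=cv2.cvtColor(cv2.imread(f),cv2.COLOR_BGR2GRAY).astype(np.float32)
    uv=np.array([[proj('top',[*(np.array([.6135,.252])+x*ex+y*ey),.04]) for y in ys] for x in xs]).astype(np.float32)
    im=cv2.remap(g,uv[...,0],uv[...,1],cv2.INTER_CUBIC);pr.append(im)
    cv2.imwrite(f'pics/strip{len(pr)}.png',cv2.resize(im,None,fx=6,fy=3))
p=[i[:,5:36].mean(1) for i in pr]
for k in range(0,len(xs),4): print((xs[k]*1e3).round(1),p[0][k].round(),p[1][k].round())
cv2.imwrite('pics/strips.png',np.hstack([cv2.imread('pics/strip1.png'),cv2.imread('pics/strip2.png')]))
E
```

```text
7.239340998334764Traceback (most recent call last):
  File "<stdin>", line 8, in <module>
  File "h.py", line 17, in proj
    i,Rw,c=cam(name,st);p=Rw.T@(np.array(P)-c);x,y=p[:2]/p[2];f=1+i['k1']*(x*x+y*y)
           ~~~^^^^^^^^^
  File "h.py", line 8, in cam
    i=manip.camera_info(name)
ValueError: time passes only in moves, steps and waits
```

```bash
sed -i 's/^def cam(/import functools\ninfo_=functools.lru_cache(None)(lambda n: manip.camera_info(n))\ndef cam(/; s/    i=manip.camera_info(name)/    i=info_(name)/' h.py
python3 - <<'E'
from h import *
yaw=np.arctan2(.0188,.148);ex=np.array([np.cos(yaw),np.sin(yaw)]);ey=np.array([-ex[1],ex[0]])
xs=np.arange(.025,.115,.0005);ys=np.linspace(-.03,.03,41)
pr=[]
uv=np.array([[proj('top',[*(np.array([.6135,.252])+x*ex+y*ey),.04]) for y in ys] for x in xs]).astype(np.float32)
for f in ['pics/top0.png','pics/t6.png']:
    g=cv2.cvtColor(cv2.imread(f),cv2.COLOR_BGR2GRAY).astype(np.float32)
    im=cv2.remap(g,uv[...,0],uv[...,1],cv2.INTER_CUBIC);pr.append(im)
    cv2.imwrite(f'pics/strip{len(pr)}.png',cv2.resize(im,None,fx=6,fy=3))
p=[i[:,5:36].mean(1) for i in pr]
for k in range(0,len(xs),4): print((xs[k]*1e3).round(1),p[0][k].round(),p[1][k].round())
cv2.imwrite('pics/strips.png',np.hstack([cv2.imread('pics/strip1.png'),cv2.imread('pics/strip2.png')]))
E
```

```text
25.0 238.0 238.0
27.0 233.0 234.0
29.0 226.0 227.0
31.0 214.0 208.0
33.0 197.0 176.0
35.0 180.0 194.0
37.0 132.0 231.0
39.0 118.0 246.0
41.0 207.0 244.0
43.0 249.0 243.0
45.0 244.0 242.0
47.0 243.0 241.0
49.0 242.0 241.0
51.0 241.0 240.0
53.0 240.0 245.0
55.0 240.0 231.0
57.0 242.0 153.0
59.0 241.0 100.0
61.0 182.0 94.0
63.0 139.0 140.0
65.0 228.0 234.0
67.0 251.0 252.0
69.0 245.0 245.0
71.0 247.0 247.0
73.0 234.0 234.0
75.0 153.0 155.0
77.0 75.0 76.0
79.0 61.0 61.0
81.0 80.0 81.0
83.0 188.0 189.0
85.0 243.0 243.0
87.0 242.0 242.0
89.0 239.0 239.0
91.0 238.0 239.0
93.0 238.0 238.0
95.0 237.0 238.0
97.0 236.0 237.0
99.0 235.0 236.0
101.0 234.0 235.0
103.0 239.0 240.0
105.0 207.0 208.0
107.0 113.0 113.0
109.0 55.0 56.0
111.0 55.0 55.0
113.0 58.0 58.0[ WARN:0@0.525] global loadsave.cpp:1063 imwrite_ Unsupported depth image for selected encoder is fallbacked to CV_8U.
```

View pics/strips.png

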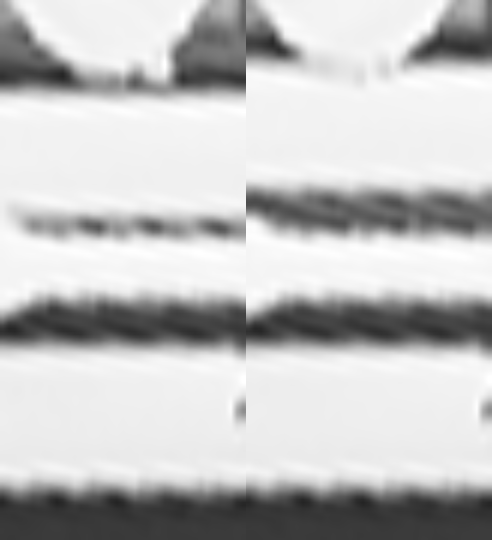

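```bash
python3 - <<'E'
from h import *
yaw=np.radians(7.2);ex=np.array([np.cos(yaw),np.sin(yaw)]);ey=np.array([-ex[1],ex[0]])
for z in (.04,.05):
  xs=np.arange(.030,.072,.00025)
  for lo,hi in [(-.030,-.022),(.022,.030),(-.02,.02)]:
    ys=np.linspace(lo,hi,21);E=[]
    uv=np.array([[proj('top',[*(np.array([.6135,.252])+x*ex+y*ey),z]) for y in ys] for x in xs]).astype(np.float32)
    for f in ['pics/top0.png','pics/t6.png']:
        g=cv2.cvtColor(cv2.imread(f),cv2.COLOR_BGR2GRAY).astype(np.float32)
        m=cv2.remap(g,uv[...,0],uv[...,1],cv2.INTER_LINEAR).mean(1)
        k=np.argmin(abs(xs-.049))
        f1=k+np.argmax(m[k:]<190);b=k-np.argmax(m[k::-1]<190)
        E.append((xs[b]*1e3,xs[f1]*1e3))
    print(z,lo,np.round(E,2).tolist(),'shift',np.round(np.subtract(*E),2))
E
```

```text
0.04 -0.03 [[40.25, 49.0], [35.5, 56.0]] shift [ 4.75 -7.  ]
0.04 0.022 [[40.5, 61.25], [35.75, 56.75]] shift [4.75 4.5 ]
0.04 -0.02 [[40.5, 61.0], [34.0, 56.25]] shift [6.5  4.75]
0.05 -0.03 [[38.5, 49.0], [33.75, 54.0]] shift [ 4.75 -5.  ]
0.05 0.022 [[38.75, 59.0], [34.0, 54.75]] shift [4.75 4.25]
0.05 -0.02 [[38.75, 59.0], [32.25, 54.25]] shift [6.5  4.75]
```

Jaw edges in the top view moved by 4.75 mm (±0.2 mm), so the stop is most likely reached, but the margin is thin. I'll press once more gently to confirm the stop.

arm_command(
  series=[
    [[0, -0.6, 0.6, 0, 0, 0, -1], [0, -0.6, 0.5, 0, 0, 0, -1], [0, -0.3, 0, 0, 0, 0, -1], [0, -0.3, 0, 0, 0, 0, -1]],
  ],
)

```text
time_s: 25.32
tcp_pos: [0.4757, 0.2022, 0.0664]
tcp_rot: [-0.19, 0.685, 0.22, 0.668]
wrist_force: [-3.2, 4.6, 4.6]
finger_gap: -0.004
```

```bash
python3 tr.py
```

```text
t 25.325 handle 210.1 rH 144.2 z 0.0664 yaw+90 213.67 F r,tan,z 0.42 -5.59 4.58 j6 -1.95
```

arm_command(
  series=[
    [[0, -0.3, 0, 0, 0, 0, -1], [0, -0.3, 0, 0, 0, 0, -1]],
  ],
)

```text
time_s: 25.58
tcp_pos: [0.4773, 0.1989, 0.0666]
tcp_rot: [-0.187, 0.687, 0.22, 0.667]
wrist_force: [-3.4, 6.9, 3.1]
finger_gap: 0.001
```

```bash
python3 tr.py
```

```text
t 25.575 handle 211.55 rH 143.8 z 0.0666 yaw+90 213.48 F r,tan,z -0.68 -7.7 3.09 j6 -1.96
```

arm_command(
  series=[
    [[0, -0.4, 0, 0, 0, -0.3, -1], [0, -0.4, 0, 0, 0, -0.3, -1], [0, -0.4, 0, 0, 0, -0.3, -1]],
  ],
)

```text
time_s: 25.95
tcp_pos: [0.4802, 0.1936, 0.0666]
tcp_rot: [-0.185, 0.687, 0.218, 0.668]
wrist_force: [-3.8, 9.5, 2.9]
finger_gap: -0.0
```

```bash
python3 tr.py
```

```text
t 25.95 handle 213.93 rH 143.2 z 0.0666 yaw+90 213.1 F r,tan,z -2.12 -10.0 2.9 j6 -1.96
```

arm_command(
  series=[
    [[0, -0.4, 0, 0, 0, -0.3, -1], [0, -0.4, 0, 0, 0, -0.3, -1], [0, -0.5, 0, 0, 0, -0.3, -1]],
  ],
)

```text
time_s: 26.32
tcp_pos: [0.4823, 0.1901, 0.0666]
tcp_rot: [-0.182, 0.688, 0.216, 0.668]
wrist_force: [-5.8, 11.2, 3.9]
finger_gap: 0.004
```

```bash
python3 tr.py
```

```text
t 26.325 handle 215.58 rH 142.8 z 0.0666 yaw+90 212.67 F r,tan,z -1.83 -12.5 3.85 j6 -1.97
```

arm_command(
  series=[
    [[0, -0.5, 0, 0, 0, -0.3, -1], [0, -0.5, 0, 0, 0, -0.3, -1]],
  ],
)

```text
time_s: 26.58
tcp_pos: [0.4837, 0.1879, 0.0667]
tcp_rot: [-0.178, 0.689, 0.216, 0.668]
wrist_force: [-6.5, 14.2, 3.9]
finger_gap: -0.002
```

```bash
python3 tr.py; cat > jaw.py <<'E'
from h import *
import sys
im=manip.grab_frame('top');cv2.imwrite(sys.argv[1],im[:,:,::-1])
yaw=np.radians(7.2);ex=np.array([np.cos(yaw),np.sin(yaw)]);ey=np.array([-ex[1],ex[0]]);z=.04
xs=np.arange(.030,.072,.0001)
fs=['pics/top0.png','pics/t6.png',sys.argv[1]]
for lo,hi in [(-.030,-.022),(.022,.030),(-.02,.02)]:
    ys=np.linspace(lo,hi,21);E=[]
    uv=np.array([[proj('top',[*(np.array([.6135,.252])+x*ex+y*ey),z]) for y in ys] for x in xs]).astype(np.float32)
    for f in fs:
        g=cv2.cvtColor(cv2.imread(f),cv2.COLOR_BGR2GRAY).astype(np.float32)
        m=cv2.remap(g,uv[...,0],uv[...,1],cv2.INTER_LINEAR).mean(1)
        k=np.argmin(abs(xs-.052));f1=k+np.argmax(m[k:]<190);k=np.argmin(abs(xs-.047));b=k-np.argmax(m[k::-1]<190)
        E.append((xs[b]*1e3,xs[f1]*1e3))
    print(lo,np.round(E,2).tolist())
E
python3 jaw.py pics/t7.png; python3 tr.py
```

```text
t 26.575 handle 216.64 rH 142.4 z 0.0667 yaw+90 212.33 F r,tan,z -3.31 -15.26 3.91 j6 -1.97
-0.03 [[40.4, 52.0], [35.5, 56.0], [35.5, 56.0]]
0.022 [[40.7, 61.1], [35.7, 56.6], [35.7, 56.6]]
-0.02 [[40.6, 60.9], [34.0, 56.2], [33.7, 56.2]]
t 26.625 handle 216.71 rH 142.4 z 0.0667 yaw+90 212.32 F r,tan,z -3.57 -13.55 4.85 j6 -1.97
```

arm_command(
  series=[
    [[0, 0.2, 0, 0, 0, 0, -1], [0, 0.2, 0, 0, 0, 0, -1], [0, 0.3, 0, 0, 0, 0, -1], [0, 1, 0, 0, 0, 0, -1], [0, 1, 0, 0, 0, 0, -1], [-3, 0.5, 0, 0, 0, 0, -1], [-4, 0, 0, 0, 0, 0, -1], [-4, 0, -2, 0, 0, 0, -1], [-3, 0, -3, 0, 0, 0, -1], [0, 0, -3, 0, 0, 0, -1], [0, 0, 0, 0, 0, 0, -1]],
  ],
)

```text
time_s: 28.0
tcp_pos: [0.4019, 0.1672, 0.2142]
tcp_rot: [-0.178, 0.689, 0.215, 0.668]
wrist_force: [0.4, 0.2, -0.2]
finger_gap: 0.001
```

```bash
python3 tr.py; python3 jaw.py pics/t8.png; python3 - <<'E'
import cv2
im=cv2.imread('pics/t8.png')[90:300,180:420];cv2.imwrite('pics/t8z.png',cv2.resize(im,None,fx=2.8,fy=2.8,interpolation=cv2.INTER_CUBIC))
E
```

```text
t 28.0 handle 208.37 rH 226.5 z 0.2142 yaw+90 212.3 F r,tan,z -0.44 -0.0 -0.19 j6 -1.96
-0.03 [[40.4, 52.0], [35.5, 56.0], [35.5, 56.0]]
0.022 [[40.7, 61.1], [35.7, 56.6], [35.7, 56.6]]
-0.02 [[40.6, 60.9], [34.0, 56.2], [34.1, 56.2]]
```

View pics/t8z.png

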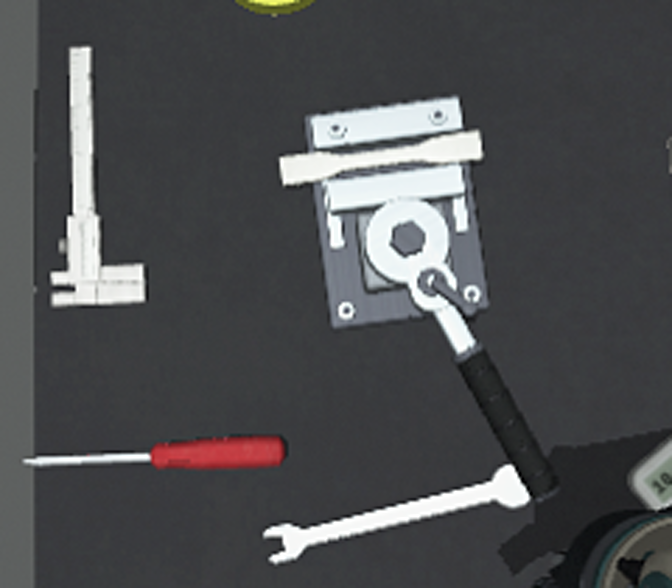

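The view shows the handle at rest at about 30° right of straight down. The lever, (430,285) to (465,305), leans to its +y side. The jaw has a clear gap to the bar, and the bar, spanner and screwdriver have not moved. The arm is clear.

```bash
python3 - <<'E'
from rig import manip
print(manip.hand_in())
E
```

```text
the job is handed in; nothing more can be done
None
```

I flipped the direction lever to the loosening side, swung the handle anticlockwise until the clamp came up against its open stop, let go, and handed the job in at about 28 s. No verdict came back.

**Lever:** After the flip the post measured about +9 mm on the handle's +y side, and the handle had not moved. It still leaned that way in the last picture.

**Swing:** The handle turned from about 153° to 216°, with roughly 17° of that as free play. Force at the grip was 8–10 N while the spindle turned, then rose steadily at the end. On the second, confirming press one reading touched 15.3 N, just over the 15 N guide value but below the 20 N limit.

**Jaw:** The front edge moved back about 4.5–4.75 mm and the back edge about 4.75–5 mm, as measured in the top camera view. It sat in the same place under 14 N and after release, so I take it to be at the stop. The front edge reads 56.2–56.6 mm against the 56.7 mm limit, which is a thin margin given the camera's 2 mm calibration.

**Disagreement:** Force built up at the end at about 0.6 N per mm, softer than the 1–2 N per mm stated for the stop, and the handle sprang back a few degrees. The still jaw suggests the give was not in the jaw. I did not find out where it was.

**Rest of the scene:** By eye in the last top view, the bar, spanner and screwdriver had not moved. The arm was clear and touching nothing.

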